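Open the service window for an announcement

ROBOT

A 6-joint arm with a two-finger parallel gripper is mounted at the origin on the work surface. World frame = base frame: x ahead of the robot, y to its left, z up, the work surface at z = 0. Lengths are in m, angles in rad, forces in N, time in s.
With the tool pointing down it reaches from about 0.375 to 0.9 m from the base axis. Payload 3.1 kg.
Tool frame: the origin (TCP) lies midway between the tips of the shut fingers; the grasp point (between the pads) lies 19 mm behind it; x points along the fingers, y is the direction in which the jaws open and shut, and the axes are right-handed (so a half turn about x gives the same grasp; the last joint's range is limited). The gripper opens to 85 mm and grips with 20 to 120 N. Pads are 22 mm wide; open, the fingers measure 114 mm over their backs; the gripper's body (76 mm by 85 mm) begins 54 mm behind the grasp point. The pads swing forward as they close: fully open they stand 13 mm farther back than shut.
Start: joints at [1.115, 0.527, 1.433, -0, 1.181, -0.178], TCP at [0.171, 0.601, 0.231] pointing down, gripper open.
Joint ranges: [-3.08, 3.08], [-0.75, 2.2], [0.22, 2.44], [-1.43, 4.57], [0, 2.65], [-2.85, 2.85]. Speed limits (rad/s): [2.79, 2.79, 3.14, 3.14, 3.14, 3.14].

INTERFACE

Orientations are given as a unit quaternion [x, y, z, w].
In Python, from station import manip gives the robot as it stands.
- The arm moves only by the tool carry_out, never from a script. Its argument "commands" is a list that holds one entry, the list of rows, each a list of 7 numbers: the shift along the tool's x, y, z in units of 25 mm (1.0 is 25 mm), then the turn, a rotation vector about the tool's x, y, z in units of 5 degrees (1.0 is 5 degrees), then the finger opening in mm, from 0 to 85.4. A call has exactly 5 rows; each row is the pose to reach, as a shift and turn from the pose commanded when the call began, along the tool's axes at that moment; what a row does not reach only later rows make up. A row lasts 1/10 s, in which the tool goes at most 50 mm and 8.59 degrees, less where a joint would pass 70% of its speed; a pose out of reach is approached as far as the arm can. A call with a gripper value outside its range is refused whole. The fingers move at their own pace and stop on an object; "force" is the grip in N (left out, the last holds). Time passes only in rows, so rows that repeat a pose let the fingers close, or fill a call up. It gives the time, the measured TCP pose, the force and the opening at its end, in the units of the state.
- manip.sense(): the state, without advancing time (a new reading comes with each control period).
- manip.snapshot(name): name is "scene" or "side" or "wrist"; returns a dict with "image" (400x640x3 uint8, red, green, blue), "fx", "fy", "cx", "cy" (pixels), "k1" (the pictures are not rectified: a ray, as slopes to the right and down, at radius r is drawn at 1 + k1 r^2 times it, then the intrinsics apply), "rvec" (rotation vector, rad) and "tvec" (3), from world to camera coordinates, as OpenCV has them. Camera axes: x right, y down, z forward; pixel columns grow to the right and rows downward; lengths in m; the calibration is good to about 2 mm. A picture is of the moment at which its call begins. There is no depth.
- manip.sign_off(): hands the job in, once; it reports no verdict.
The state is a dict: "t": time; "q": joint angles; "qd": joint speeds; "tau": joint torques, N m; "tcp_pos": TCP position; "tool_rot": TCP orientation; "force": force on the tool from outside, world axes, zero at the start; "ft_torque": the same for the moment, N m; "finger_gap": opening from 0.0 (shut) to 1.0 (fully open).
Only numpy, scipy, OpenCV 4.12 (cv2) and the standard library are available. Lean on these libraries where they do the work, as an engineer would, in place of code of your own. Each camera call takes 0.05 s, during which the arm holds its last target.

TASK

Get the service window ready for an announcement using light presses of the fingertips: first press in the green key of the grey sign switch box (it stays in), then the blue key of the black loudspeaker (it stays in), then press the white talk bar of the microphone stand and finish while still holding it down. Grasp, lift or shove nothing, do not press the red or yellow key or the keys out of order, and leave the mug, stamp and stapler where they are.

Things in the scene. Friction and masses are not known exactly. Their poses are not given: they have to be found in the camera images.
- green_key_top (a point): green round key on the grey sign switch box, 28 mm in diameter, standing 18 mm proud of the housing; its neighbour's centre is 66 mm away. This point: centre of the upper face, moving with it; z up out of the face; 58 mm above the counter when not pressed
- green_key (a joint): 0 out, grows as it is pressed down, 0.012 m at its stop; at rest it reads 0 at the start. Latching: it stays where it is left and does not spring back. It takes about 3.4 N to start, 5 N at 0.006 m and 6.5 N to go fully in; it counts as in beyond 0.005 m
- blue_key_top (a point): blue round key on the black loudspeaker, 28 mm in diameter, standing 18 mm proud of the housing; its neighbour's centre is 66 mm away. This point: centre of the upper face, moving with it; z up out of the face; 58 mm above the counter when not pressed
- blue_key (a joint): 0 out, grows as it is pressed down, 0.012 m at its stop; at rest it reads 0 at the start. Latching: it stays where it is left and does not spring back. It takes about 3.4 N to start, 5 N at 0.006 m and 6.5 N to go fully in; it counts as in beyond 0.005 m
- talk_bar_top (a point): white talk bar of the microphone stand, 34 x 64 mm (along its x and y), 18 mm proud of the housing; the microphone's stalk stands 85 mm behind it (+x of the bar) and is 104 mm tall. This point: centre of the upper face, moving with it; z up out of the face; 58 mm above the counter when not pressed
- talk_bar (a joint): 0 out, grows as it is pressed, 0.012 m at its stop. A spring: about 1 N to start, 3.2 N at 0.005 m, 6.4 N at the stop; it comes up again when let go, and counts as held down beyond 0.005 m
- red_key_top (a point): red round key beside the green one, same size; not to be pressed. This point: centre of the upper face, moving with it; z up out of the face; 58 mm above the counter when not pressed
- red_key (a joint): 0 out, grows as it is pressed, 0.012 m at its stop. Springs back; to be left unpressed (under 0.002 m)
- yellow_key_top (a point): yellow round key beside the blue one, same size; not to be pressed. This point: centre of the upper face, moving with it; z up out of the face; 58 mm above the counter when not pressed
- yellow_key (a joint): 0 out, grows as it is pressed, 0.012 m at its stop. Springs back; to be left unpressed (under 0.002 m)
- sign_box: grey switch box of the window sign, loose on rubber feet, about 0.8 kg, 110 x 130 x 40 mm. Origin: centre of its underside, on the counter; z up; green key at (-20, +33) mm, red key at (-20, -33) mm in its x, y
- speaker: black desk loudspeaker with a round grille, loose on rubber feet, about 0.9 kg, 120 x 130 x 40 mm. Origin: centre of its underside; z up; blue key at (-32, +33) mm, yellow key at (-32, -33) mm in its x, y
- mic_station: dark steel microphone stand, loose on rubber feet, about 0.9 kg, 130 x 110 x 40 mm. Origin: centre of its underside; z up; talk bar at (-35, 0) mm, microphone stalk at (+50, 0) mm in its x, y
- mug: loose blue mug, 76 mm in diameter, 90 mm tall, handle on its +y side; origin: centre of its underside. Leave alone
- stamp: loose hand stamp, red 50 x 36 mm foot and wooden handle, 71 mm tall; origin: centre of its underside. Leave alone
- stapler: loose orange and black stapler, 36 x 120 mm (x, y), 45 mm tall; origin: centre of its underside. Leave alone

How it is judged:
On the way, in this order (a step that is already met when the one before it is completed fails the run):
1. the green key is in (over 5 mm) (value of joint green_key above 0.005 m), for 0.2 s.
2. the blue key is in (over 5 mm) (value of joint blue_key above 0.005 m), for 0.2 s.
3. the talk bar is held down (over 5 mm) (value of joint talk_bar above 0.005 m), for 0.2 s.
At the end, for the whole second after the job is handed in: Green and blue keys in and talk bar held down by the fingers (each over 5 mm; 1.5 to 20 N on the stand), red and yellow keys out (under 2 mm), devices still, upright and within 20 mm of their start, mug, stamp and stapler upright and within 15 mm of theirs (value of joint each of green_key, blue_key, talk_bar above 0.005 m and value of joint each of red_key, yellow_key below 0.002 m and contact force between the fingers and mic_station between 1.5 and 20 N and distance of each of sign_box, speaker, mic_station from where it was at the start of the episode below 0.02 m and height (world z) of each of sign_box, speaker, mic_station below 0.01 m and angle between each of sign_box, speaker, mic_station's own z axis and vertical below 0.15 rad and linear speed of each of sign_box, speaker, mic_station below 0.02 m/s and distance of each of mug, stamp, stapler from where it was at the start of the episode below 0.015 m and angle between each of mug, stamp, stapler's own z axis and vertical below 0.3 rad); the arm keeps its last pose, push and grip.
It fails at once if a key is pressed (over 2 mm) out of order: blue before green is in, or talk bar before both are in ((value of joint blue_key above 0.002 m and value of joint green_key below 0.005 m) or (value of joint talk_bar above 0.002 m and value of joint any of green_key, blue_key below 0.005 m)).
It fails at once if the red or the yellow key is pressed (over 2 mm) (value of joint any of red_key, yellow_key above 0.002 m).
It fails at once if a device is pressed harder than 20 N (contact force between any of the fingers, the arm and sign_box above 20 N or contact force between any of the fingers, the arm and speaker above 20 N or contact force between any of the fingers, the arm and mic_station above 20 N).
It fails at once if a device is shoved more than 20 mm, lifted more than 10 mm or tipped more than 0.15 rad (distance of any of sign_box, speaker, mic_station from where it was at the start of the episode above 0.02 m or height (world z) of any of sign_box, speaker, mic_station above 0.01 m or angle between any of sign_box, speaker, mic_station's own z axis and vertical above 0.15 rad).
It fails at once if the mug, stamp or stapler is moved more than 15 mm or tipped more than 0.3 rad (distance of any of mug, stamp, stapler from where it was at the start of the episode above 0.015 m or angle between any of mug, stamp, stapler's own z axis and vertical above 0.3 rad).
It also fails if it takes over 51 s, if anything falls off the work surface, if the arm or the gripper's body presses on something with over 40 N, if the wrist force passes 120 N, or if a joint passes its speed limit or range.

## Working session

There is one attempt and no reset: what is moved stays moved. The work goes in short steps, Python scripts to look and compute and a tool call to move; the robot and the scene stay as the last step left them, time stands still between calls to the robot, and variables do not carry over. Pictures are saved under pics/ and viewed, and the job is handed in when it is done.

Besides the shell and the picture viewer there is one more tool, called after "Call:" as a command line: name --argument value ..., lists and objects as JSON in quotes. carry_out: Moves the arm, as the interface text tells. Its arguments: {"type":"object","properties":{"commands":{"type":"array"},"force":{"type":"number"}},"required":["commands"]}

```bash
mkdir -p pics; ls; cat > h.py <<'E'
import numpy as np, cv2, json
from station import manip
from scipy.spatial.transform import Rotation as R
def snap(name, fn):
    s=manip.snapshot(name); cv2.imwrite('pics/'+fn+'.png', cv2.cvtColor(s['image'],cv2.COLOR_RGB2BGR))
    np.save('pics/'+fn+'.npy', {k:v for k,v in s.items()}, allow_pickle=True); return s
def load(fn): return np.load('pics/'+fn+'.npy',allow_pickle=True).item()
def ray(s,u,v):
    xd=(u-s['cx'])/s['fx']; yd=(v-s['cy'])/s['fy']
    x,y=xd,yd
    for _ in range(30):
        f=1+s['k1']*(x*x+y*y); x,y=xd/f,yd/f
    Rm=cv2.Rodrigues(np.array(s['rvec'],float))[0]; t=np.array(s['tvec'],float).ravel()
    return -Rm.T@t, Rm.T@np.array([x,y,1.])
def onz(s,u,v,z):
    c,d=ray(s,u,v); return c+d*(z-c[2])/d[2]
def proj(s,p):
    Rm=cv2.Rodrigues(np.array(s['rvec'],float))[0]; t=np.array(s['tvec'],float).ravel()
    c=Rm@np.array(p,float)+t; x,y=c[0]/c[2],c[1]/c[2]; f=1+s['k1']*(x*x+y*y)
    return s['fx']*x*f+s['cx'], s['fy']*y*f+s['cy']
E
python3 - <<'E'
from h import *
for n in ['scene','side','wrist']:
    s=snap(n,n+'0'); print(n,s['fx'],s['k1'],onz.__name__, ray(s,320,200))
print(manip.sense())
E
```

```text
pics
scene 483.9887888138325 -0.10358826579990145 onz (array([1.22111273, 0.60704655, 0.86012617]), array([-0.53283668, -0.53231508, -0.65823077]))
side 486.6281176556781 -0.0329022930980848 onz (array([ 0.10452225, -0.78934266,  0.59267271]), array([ 0.46572063,  0.73710851, -0.48971144]))
wrist 330.8546998584349 0.00230552856710737 onz (array([0.08881681, 0.6241722 , 0.3741071 ]), array([ 0.32148731, -0.09037757, -0.94261655]))
{'t': 0.15, 'q': array([ 1.11452183e+00,  5.28279460e-01,  1.43359134e+00, -6.07235193e-06,
        1.18140372e+00, -1.78474940e-01]), 'qd': array([ 0.00065492, -0.00453558, -0.00465324,  0.00126102, -0.00066916,
       -0.00035178]), 'tau': array([ 8.65416441e-04, -4.42745483e+01, -1.78275007e+01, -2.26577768e-04,
        5.56121508e-03,  1.42011604e-05]), 'tcp_pos': array([0.17111628, 0.60055692, 0.23054723]), 'tool_rot': array([ 0.09733506,  0.70048013, -0.09846617,  0.70011277]), 'force': array([-0.71710941,  0.30795395,  0.05520116]), 'ft_torque': array([-0.00562638,  0.0073706 ,  0.02579371]), 'finger_gap': 0.9980568982682102}
```

View pics/scene0.png

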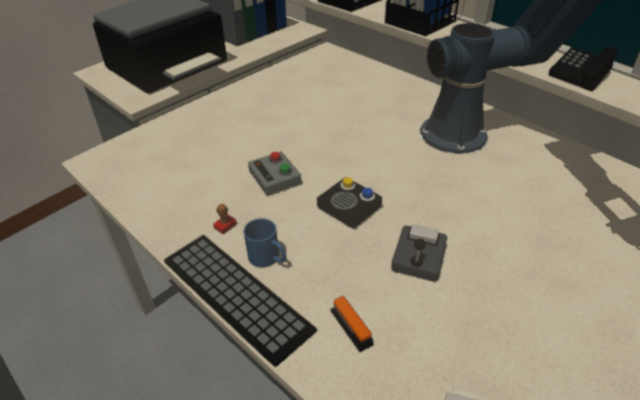

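View pics/side0.png

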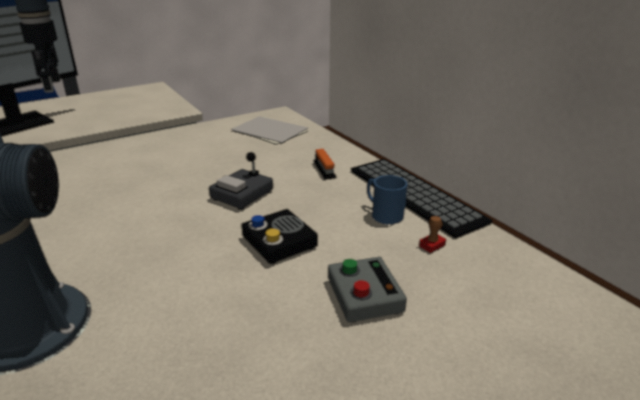

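View pics/wrist0.png

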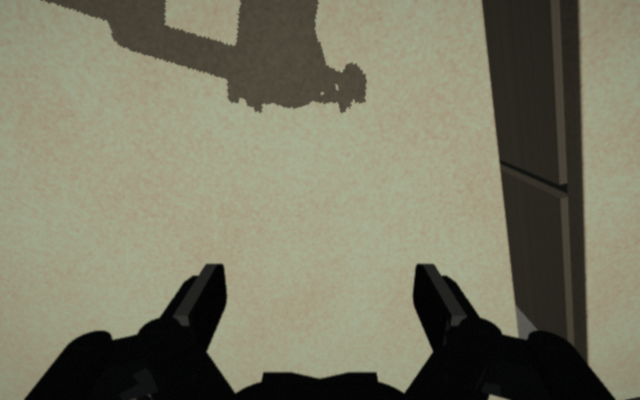

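The scene view shows green at about (285,168), red (275,157), blue (368,193), yellow (348,182) and the talk bar (424,234). In the side view they are at green (350,266), red (361,288), blue (258,220), yellow (272,235) and bar (231,183). The arm itself is clear of everything in both views.

```bash
python3 - <<'E'
from h import *
S=load('scene0');D=load('side0')
g={'green':((285,168),(350,266)),'red':((275,157),(361,288)),'blue':((368,193),(258,220)),'yellow':((348,182),(272,235)),'bar':((424,234),(231,183)),}
for k,(a,b) in g.items():
    print(k,onz(S,*a,.055).round(3),onz(D,*b,.055).round(3))
for nm,(x,y,w,h) in {'scene0':(230,130,240,160),'side0':(200,140,220,190)}.items():
    im=cv2.imread(f'pics/{nm}.png')[y:y+h,x:x+w]
    f=3
    im=cv2.resize(im,None,fx=f,fy=f,interpolation=cv2.INTER_CUBIC)
    im=np.clip(im.astype(float)*1.5,0,255).astype('uint8')
    for i in range(0,w,20):
        cv2.putText(im,str(x+i),(i*f,10),0,.35,(0,0,255),1); cv2.line(im,(i*f,12),(i*f,18),(0,0,255),1)
    for j in range(0,h,20):
        cv2.putText(im,str(y+j),(0,j*f+4),0,.35,(0,0,255),1); 
    cv2.imwrite(f'pics/{nm}_z.png',im)
E
```

```text
green [ 0.54  -0.207  0.055] [ 0.532 -0.216  0.055]
red [ 0.524 -0.265  0.055] [ 0.512 -0.277  0.055]
blue [0.465 0.027 0.055] [0.459 0.016 0.055]
yellow [ 0.467 -0.041  0.055] [ 0.458 -0.051  0.055]
bar [0.489 0.218 0.055] [0.478 0.203 0.055]
```

View pics/scene0_z.png

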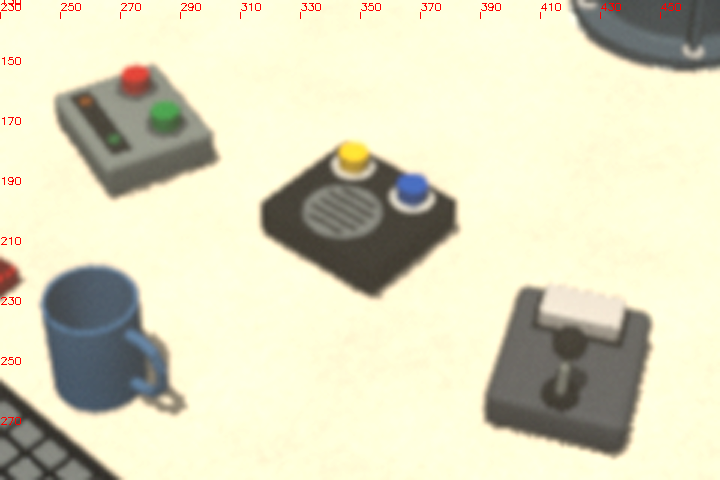

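View pics/side0_z.png

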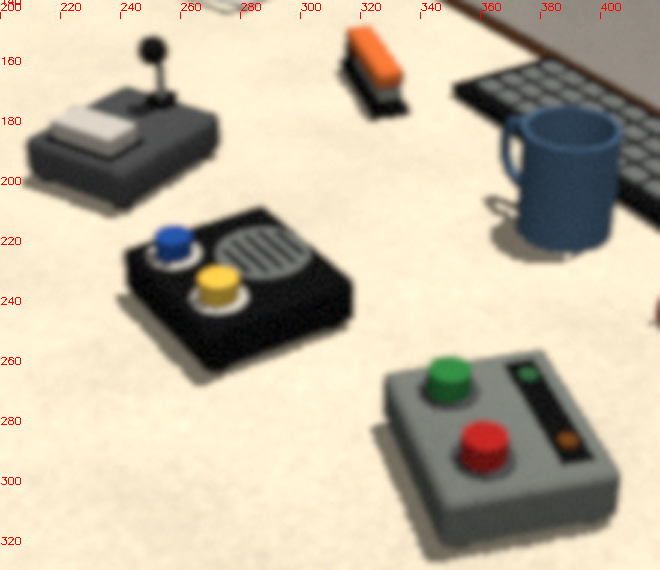

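```bash
python3 - <<'E'
from h import *
S=load('scene0');D=load('side0')
g={'green':((284.5,166.4),(349.2,262.8)),'red':((275,154.2),(361.3,284.2)),'blue':((367,190.8),(257.6,218.2)),'yellow':((347.6,180),(272.6,232.2)),'bar':((424,232.),(231.2,182.)),}
for k,(a,b) in g.items():
    p=onz(S,*a,.058);q=onz(D,*b,.058)
    c1,d1=ray(S,*a);c2,d2=ray(D,*b)
    A=np.c_[d1,-d2]; t=np.linalg.lstsq(A,c2-c1,rcond=None)[0]
    m=(c1+d1*t[0]+c2+d2*t[1])/2
    print(k,p.round(4)[:2],q.round(4)[:2],'tri',m.round(4),'gap',np.linalg.norm(c1+d1*t[0]-c2-d2*t[1]).round(4))
print(R.from_quat(manip.sense()['tool_rot']).as_matrix().round(3))
E
```

```text
green [ 0.5383 -0.2101] [ 0.5339 -0.2108] tri [ 0.536  -0.2105  0.0568] gap 0.003
red [ 0.518  -0.2719] [ 0.5164 -0.2718] tri [ 0.5172 -0.2719  0.0576] gap 0.0013
blue [0.4632 0.0212] [0.4596 0.018 ] tri [0.461  0.0201 0.0563] gap 0.001
yellow [ 0.4644 -0.0446] [ 0.4618 -0.0465] tri [ 0.4628 -0.0453  0.0569] gap 0.0009
bar [0.486  0.2152] [0.4782 0.202 ] tri [0.4817 0.2124 0.0527] gap 0.0009
[[-0.001  0.274  0.962]
 [-0.002  0.962 -0.274]
 [-1.    -0.002 -0.   ]]
```

```bash
cat >> h.py <<'E'
def delta(p, s=None):
    s=s or manip.sense(); M=R.from_quat(s['tool_rot']).as_matrix()
    return (M.T@(np.array(p)-s['tcp_pos'])/0.025).round(2)
def st():
    s=manip.sense(); print('t',round(s['t'],2),'tcp',s['tcp_pos'].round(4),'F',s['force'].round(2),'gap',round(s['finger_gap'],3),'q',s['q'].round(2)); return s
E
python3 - <<'E'
from h import *
for p in ([.30,.40,.2],[.52,-.2,.18],[.536,-.2105,.12]): print(delta(p))
E
```

```text
[ 1.23 -6.3   7.16]
[  2.06 -26.96  22.2 ]
[  4.46 -27.19  22.93]
```

Call:
carry_out --commands '[[[0.2,-1.3,1.4,0,0,0,0],[0.4,-2.5,2.8,0,0,0,0],[0.6,-3.8,4.3,0,0,0,0],[0.8,-5.0,5.7,0,0,0,0],[1.0,-6.3,7.1,0,0,0,0]]]'

```text
t: 0.65
tcp_pos: [0.2996, 0.3995, 0.2061]
tool_rot: [0.098, 0.7, -0.098, 0.7]
force: [1.4, -0.5, -0.8]
finger_gap: 0.143
```

Call:
carry_out --commands '[[[0,-1.5,1.2,0,0,0,0],[0,-3.0,2.4,0,0,0,0],[0,-4.5,3.6,0,0,0,0],[0,-6.0,4.8,0,0,0,0],[0,-7.5,6.0,0,0,0,0]]]'

```text
t: 1.15
tcp_pos: [0.3921, 0.1776, 0.2064]
tool_rot: [0.098, 0.7, -0.098, 0.7]
force: [1.9, 0.1, 0.6]
finger_gap: -0.002
```

```bash
python3 - <<'E'
from h import *
st()
for p in ([.52,-.2,.18],[.536,-.2105,.12]): print(delta(p))
E
```

```text
t 1.15 tcp [0.3921 0.1776 0.2064] F [1.92 0.1  0.63] gap -0.002 q [ 0.16  0.31  1.93  0.    0.91 -1.13]
[  1.06 -13.13   9.06]
[  3.46 -13.35   9.79]
```

Call:
carry_out --commands '[[[0,-1.5,1.0,0,0,0,0],[0,-3.0,2.0,0,0,0,0],[0,-4.5,3.0,0,0,0,0],[0,-6.0,4.0,0,0,0,0],[0,-7.5,5.0,0,0,0,0]]]'

```text
t: 1.65
tcp_pos: [0.4606, -0.0371, 0.2063]
tool_rot: [0.098, 0.7, -0.098, 0.7]
force: [0.7, 0.4, -1.3]
finger_gap: 0.002
```

Call:
carry_out --commands '[[[0.4,-1.5,1.2,0,0,0,0],[0.8,-3.0,2.4,0,0,0,0],[1.2,-4.5,3.6,0,0,0,0],[1.6,-5.9,4.8,0,0,0,0],[1.6,-5.9,4.8,0,0,0,0]]]'

```text
t: 2.15
tcp_pos: [0.538, -0.2161, 0.165]
tool_rot: [0.099, 0.699, -0.101, 0.701]
force: [0.4, 0.4, 0.1]
finger_gap: -0.001
```

```bash
python3 - <<'E'
from h import *
snap('wrist','w1'); s=load('w1'); st()
for k,p in {'green':[.536,-.2105,.058],'red':[.517,-.272,.058]}.items(): print(k,np.round(proj(s,p),1))
print(delta([.536,-.2105,.08]))
E
```

```text
t 2.2 tcp [ 0.5361 -0.2128  0.1652] F [-0.93  1.09 -0.07] gap 0.003 q [-0.57  0.55  1.62 -0.    0.97 -1.86]
green [325.4 191.5]
red [244.5 190.1]
[ 3.41  0.09 -0.03]
```

View pics/w1.png

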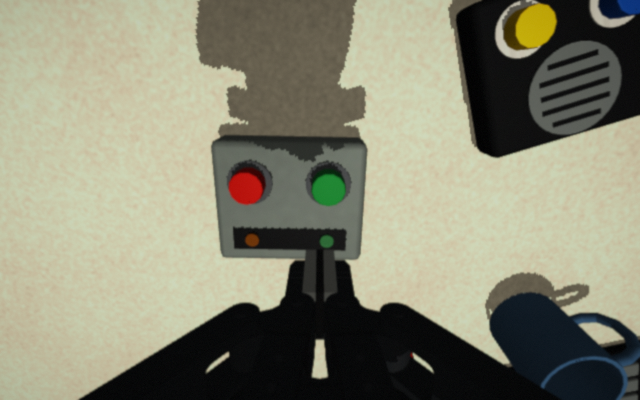

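The wrist view shows the box squarely below, with the green top at about (329,189) and red at (247,187). The shut fingertips are at about (320,255).

```bash
python3 - <<'E'
from h import *
s=load('w1')
a=onz(s,329,189,.058);b=onz(s,247,187,.058)
print(a,b,np.linalg.norm(a-b))
s1=manip.sense(); M=R.from_quat(s1['tool_rot']).as_matrix()
print('tip proj',proj(s,s1['tcp_pos']))
print(delta([(a[0]+.536)/2,(a[1]-.2105)/2,.068]))
E
```

```text
[ 0.53475022 -0.20718035  0.058     ] [ 0.51509564 -0.26920443  0.058     ] 0.06506373617766496
tip proj (np.float64(324.3792891541999), np.float64(261.33943642860015))
[ 3.89  0.15 -0.07]
```

Call:
carry_out --commands '[[[1.0,0.1,0,0,0,0,0],[2.0,0.1,0,0,0,0,0],[3.0,0.1,0,0,0,0,0],[3.5,0.1,0,0,0,0,0],[3.8,0.1,0,0,0,0,0]]]'

```text
t: 2.7
tcp_pos: [0.5353, -0.2062, 0.0705]
tool_rot: [0.098, 0.701, -0.097, 0.7]
force: [-0.2, 0.4, 0.6]
finger_gap: 0.001
```

```bash
python3 - <<'E'
from h import *
snap('wrist','w2');snap('side','d2'); st()
im=cv2.imread('pics/d2.png')[200:350,280:440]; cv2.imwrite('pics/d2z.png',cv2.resize(im,None,fx=4,fy=4,interpolation=2))
st()
E
```

```text
t 2.8 tcp [ 0.5357 -0.2067  0.0709] F [ 0.64 -0.73 -0.64] gap 0.002 q [-0.56  0.69  1.68  0.    0.77 -1.86]
t 2.8 tcp [ 0.5357 -0.2067  0.0709] F [ 0.64 -0.73 -0.64] gap 0.002 q [-0.56  0.69  1.68  0.    0.77 -1.86]
```

View pics/w2.png

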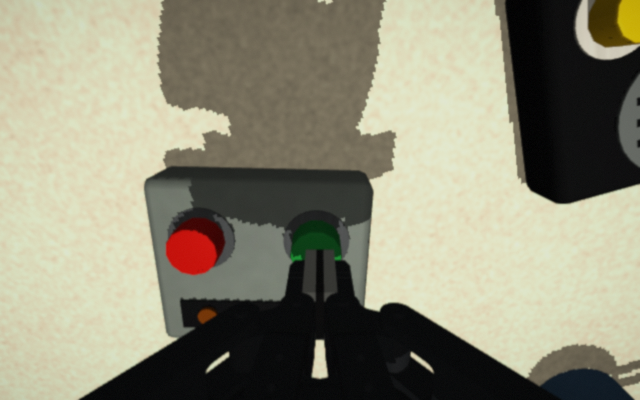

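View pics/d2z.png

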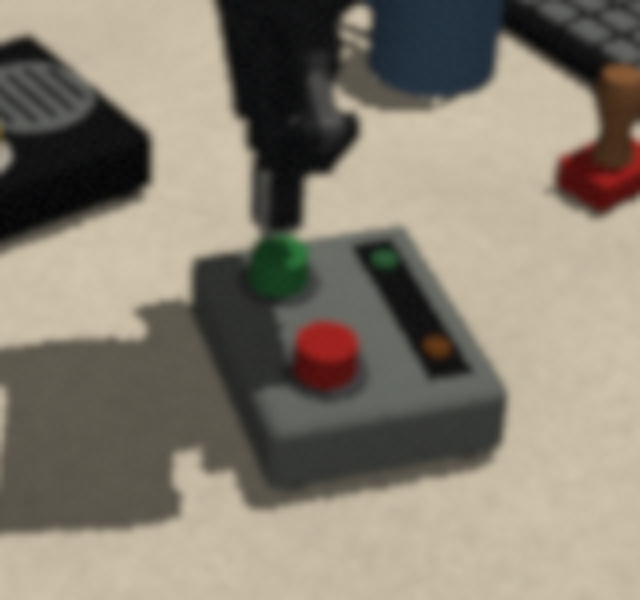

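The tip at (320,250) is over the green key in the wrist view, with the key showing on both sides; in the side view it is just above the key and clear of red. Pressing slowly.

Call:
carry_out --commands '[[[0.3,0,0,0,0,0,0],[0.42,0,0,0,0,0,0],[0.5,0,0,0,0,0,0],[0.56,0,0,0,0,0,0],[0.6,0,0,0,0,0,0]]]'

```text
t: 3.3
tcp_pos: [0.5363, -0.2076, 0.0568]
tool_rot: [0.098, 0.7, -0.098, 0.7]
force: [-0.9, -0.4, 3.6]
finger_gap: -0.0
```

Call:
carry_out --commands '[[[0.06,0,0,0,0,0,0],[0.12,0,0,0,0,0,0],[0.18,0,0,0,0,0,0],[0.24,0,0,0,0,0,0],[0.28,0,0,0,0,0,0]]]'

```text
t: 3.8
tcp_pos: [0.5363, -0.2076, 0.0494]
tool_rot: [0.098, 0.7, -0.098, 0.7]
force: [-1.4, -0.9, 6.1]
finger_gap: 0.004
```

```bash
python3 - <<'E'
from h import *
st()
E
```

```text
t 3.8 tcp [ 0.5363 -0.2076  0.0494] F [-1.39 -0.92  6.12] gap 0.004 q [-0.56  0.72  1.69  0.    0.73 -1.86]
```

Call:
carry_out --commands '[[[0.04,0,0,0,0,0,0],[0.04,0,0,0,0,0,0],[0.04,0,0,0,0,0,0],[-0.3,0,0,0,0,0,0],[-1.0,0,0,0,0,0,0]]]'

```text
t: 4.3
tcp_pos: [0.5349, -0.2068, 0.0732]
tool_rot: [0.099, 0.702, -0.097, 0.699]
force: [0.6, 0.4, 0.9]
finger_gap: -0.003
```

Call:
carry_out --commands '[[[-1.5,0,0,0,0,0,0],[-2.5,0,0,0,0,0,0],[-3.5,0,0,0,0,0,0],[-3.5,0,0,0,0,0,0],[-3.5,0,0,0,0,0,0]]]'

```text
t: 4.8
tcp_pos: [0.5361, -0.2075, 0.1621]
tool_rot: [0.098, 0.7, -0.098, 0.701]
force: [0.5, -0.2, -0.6]
finger_gap: -0.005
```

```bash
python3 - <<'E'
from h import *
snap('wrist','w3');snap('side','d3'); st()
im=cv2.imread('pics/d3.png')[200:350,280:440]; cv2.imwrite('pics/d3z.png',cv2.resize(im,None,fx=4,fy=4,interpolation=2))
print(delta([.46,.019,.165]))
E
```

```text
t 4.9 tcp [ 0.5353 -0.2069  0.1607] F [0.14 1.08 0.46] gap -0.0 q [-0.56  0.55  1.63  0.    0.96 -1.86]
[-0.15  7.87 -5.37]
```

View pics/w3.png

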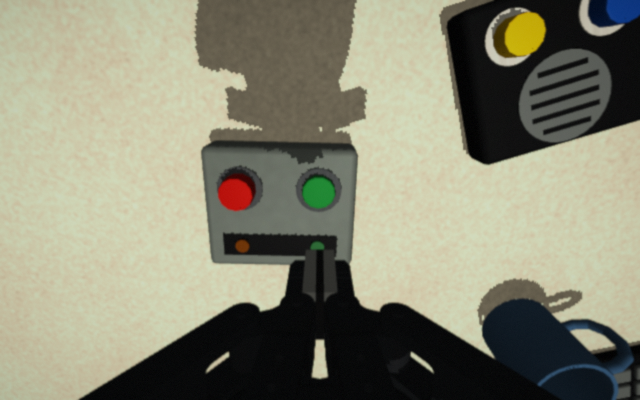

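View pics/d3z.png

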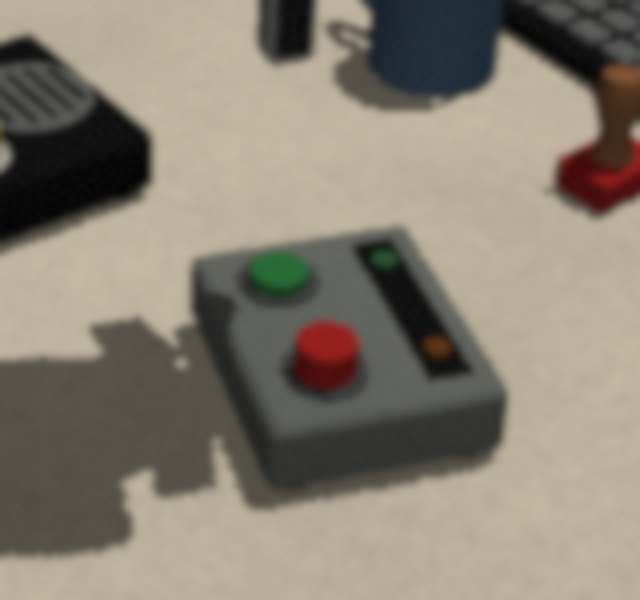

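The green key now sits low, nearly flush, at (278,272) in the side crop. Red is still out and the box has not moved. Moving to blue.

Call:
carry_out --commands '[[[0,1.6,-1.1,0,0,0,0],[0,3.2,-2.2,0,0,0,0],[0,4.8,-3.3,0,0,0,0],[0,6.4,-4.4,0,0,0,0],[0,7.9,-5.3,0,0,0,0]]]'

```text
t: 5.4
tcp_pos: [0.4603, 0.0208, 0.1605]
tool_rot: [0.098, 0.702, -0.098, 0.699]
force: [0.5, -0.3, 0.1]
finger_gap: -0.001
```

Call:
carry_out --commands '[[[0.5,0,0,0,0,0,0],[1.0,0,0,0,0,0,0],[1.5,0,0,0,0,0,0],[1.5,0,0,0,0,0,0],[1.5,0,0,0,0,0,0]]]'

```text
t: 5.9
tcp_pos: [0.4622, 0.0189, 0.1235]
tool_rot: [0.098, 0.701, -0.098, 0.699]
force: [-0.8, 0.2, -0.3]
finger_gap: -0.001
```

```bash
python3 - <<'E'
from h import *
snap('wrist','w4'); st()
s=load('w4')
print(proj(s,[.461,.02,.058]),proj(s,[.4628,-.0453,.058]))
E
```

```text
t 5.95 tcp [0.4627 0.0187 0.124 ] F [0.32 0.07 0.01] gap -0.004 q [-0.2   0.5   1.93 -0.    0.72 -1.49]
(np.float64(320.1674842210185), np.float64(214.09294689819555)) (np.float64(231.1071018459118), np.float64(240.13093911156938))
```

View pics/w4.png

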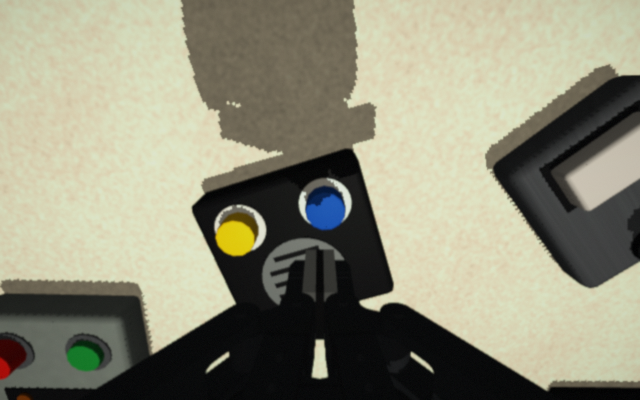

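Blue's top is at about (326,209), a few pixels from the prediction, and yellow at (236,238). I'll shift slightly to match and lower.

Call:
carry_out --commands '[[[0.8,0.1,-0.1,0,0,0,0],[1.5,0.1,-0.1,0,0,0,0],[1.9,0.1,-0.1,0,0,0,0],[2.1,0.1,-0.1,0,0,0,0],[2.1,0.1,-0.1,0,0,0,0]]]'

```text
t: 6.45
tcp_pos: [0.4611, 0.0217, 0.0716]
tool_rot: [0.098, 0.7, -0.098, 0.7]
force: [0.1, 0.1, -0.4]
finger_gap: 0.001
```

```bash
python3 - <<'E'
from h import *
snap('wrist','w5');snap('side','d5'); st()
im=cv2.imread('pics/d5.png')[150:300,200:360]; a=cv2.resize(im,None,fx=2.4,fy=2.4,interpolation=2)
b=cv2.imread('pics/w5.png')[100:340,120:520]
h=360; a=cv2.resize(a,(384,h)); b=cv2.resize(b,(400,240)); b=cv2.copyMakeBorder(b,0,120,0,0,0)
cv2.imwrite('pics/c5.png',np.hstack([a,b]))
E
```

```text
t 6.55 tcp [0.4616 0.0217 0.0722] F [0.71 0.14 0.15] gap -0.005 q [-0.2   0.6   1.97 -0.    0.57 -1.49]
```

View pics/c5.png

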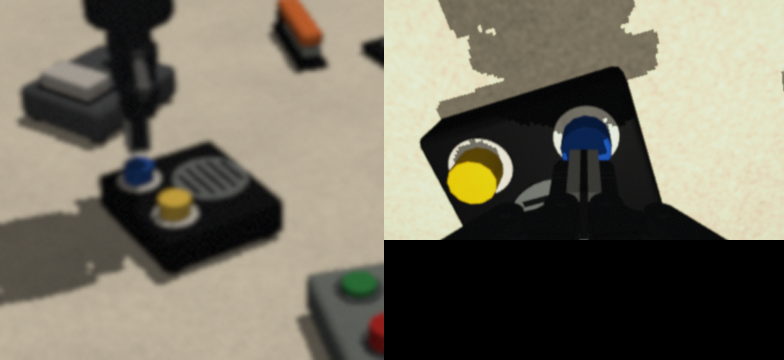

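The tip is centred over blue in both views and yellow is clear. Pressing.

Call:
carry_out --commands '[[[0.3,0,0,0,0,0,0],[0.45,0,0,0,0,0,0],[0.53,0,0,0,0,0,0],[0.58,0,0,0,0,0,0],[0.64,0,0,0,0,0,0]]]'

```text
t: 7.05
tcp_pos: [0.461, 0.0219, 0.0559]
tool_rot: [0.098, 0.7, -0.098, 0.7]
force: [-0.6, -0.6, 3.2]
finger_gap: -0.002
```

Call:
carry_out --commands '[[[0.06,0,0,0,0,0,0],[0.12,0,0,0,0,0,0],[0.18,0,0,0,0,0,0],[0.24,0,0,0,0,0,0],[0.28,0,0,0,0,0,0]]]'

```text
t: 7.55
tcp_pos: [0.461, 0.0219, 0.0488]
tool_rot: [0.098, 0.7, -0.098, 0.7]
force: [-1.7, -0.1, 5.9]
finger_gap: -0.002
```

Call:
carry_out --commands '[[[0.04,0,0,0,0,0,0],[0.04,0,0,0,0,0,0],[0.04,0,0,0,0,0,0],[-0.3,0,0,0,0,0,0],[-1.0,0,0,0,0,0,0]]]'

```text
t: 8.05
tcp_pos: [0.4606, 0.0219, 0.0734]
tool_rot: [0.098, 0.701, -0.098, 0.699]
force: [-0.5, 0.0, -0.5]
finger_gap: 0.004
```

Call:
carry_out --commands '[[[-1.5,0,0,0,0,0,0],[-2.5,0,0,0,0,0,0],[-3.5,0,0,0,0,0,0],[-3.6,0,0,0,0,0,0],[-3.6,0,0,0,0,0,0]]]'

```text
t: 8.55
tcp_pos: [0.4616, 0.0218, 0.1645]
tool_rot: [0.098, 0.699, -0.098, 0.701]
force: [-0.0, 0.2, 0.5]
finger_gap: 0.003
```

```bash
python3 - <<'E'
from h import *
snap('wrist','w6');snap('side','d6'); st()
im=cv2.imread('pics/d6.png')[150:310,200:400]; a=cv2.resize(im,None,fx=4,fy=3.75,interpolation=2)
cv2.imwrite('pics/d6z.png',cv2.resize(im,(750,600),interpolation=2))
print(delta([.481,.213,.165]))
E
```

```text
t 8.65 tcp [0.4605 0.022  0.1631] F [ 0.55  0.14 -0.35] gap 0.0 q [-0.2   0.42  1.9   0.    0.82 -1.49]
[-0.07  7.57 -1.31]
```

View pics/d6z.png

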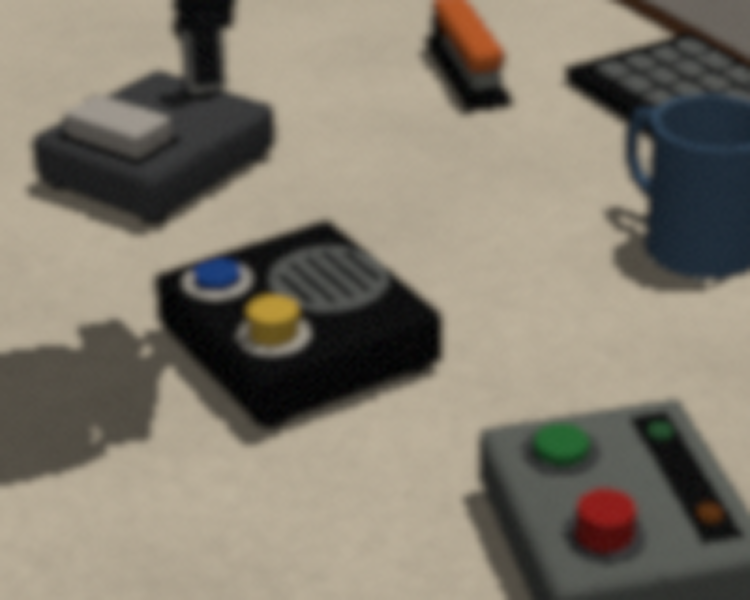

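View pics/w6.png

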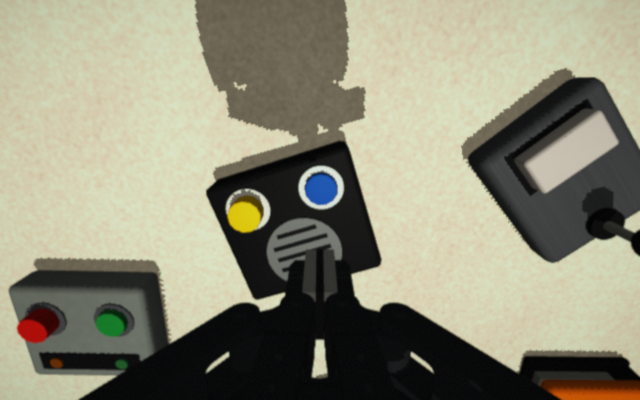

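Blue is now low, at (217,272) in the side crop, with yellow and red still out. The mic bar's top is centred near (571,152) in the wrist view.

```bash
python3 - <<'E'
from h import *
s=load('w6'); P=[onz(s,*c,.058) for c in [(524,163),(600,110),(619,142),(545,193)]]
print(np.round(P,4), np.mean(P,0)); m=np.mean(P,0)
S=load('scene0');D=load('side0')
Q=[onz(D,*c,.058) for c in [(200+70/3,140+105/3),(200+136/3,140+127/3)]]; 
print(delta([.482,.214,.163]))
E
```

```text
[[0.479  0.1814 0.058 ]
 [0.4538 0.2379 0.058 ]
 [0.4821 0.2515 0.058 ]
 [0.5084 0.1956 0.058 ]] [0.48082377 0.21659392 0.058     ]
[ 0.01  7.62 -1.28]
```

Call:
carry_out --commands '[[[0,1.5,-0.3,0,0,0,0],[0,3.0,-0.6,0,0,0,0],[0,4.5,-0.9,0,0,0,0],[0,6.0,-1.2,0,0,0,0],[0,7.6,-1.4,0,0,0,0]]]'

```text
t: 9.15
tcp_pos: [0.4782, 0.2153, 0.162]
tool_rot: [0.097, 0.702, -0.099, 0.699]
force: [1.0, -0.9, -0.7]
finger_gap: 0.003
```

Call:
carry_out --commands '[[[0.4,0,0,0,0,0,0],[0.8,0,0,0,0,0,0],[1.2,0,0,0,0,0,0],[1.2,0,0,0,0,0,0],[1.2,0,0,0,0,0,0]]]'

```text
t: 9.65
tcp_pos: [0.4792, 0.2129, 0.1331]
tool_rot: [0.098, 0.701, -0.099, 0.7]
force: [0.4, -0.6, 0.2]
finger_gap: 0.001
```

```bash
python3 - <<'E'
from h import *
snap('wrist','w7'); st()
E
```

```text
t 9.7 tcp [0.4797 0.2132 0.1336] F [-0.46 -1.44  0.1 ] gap 0.001 q [ 0.21  0.54  1.77 -0.    0.83 -1.09]
```

View pics/w7.png

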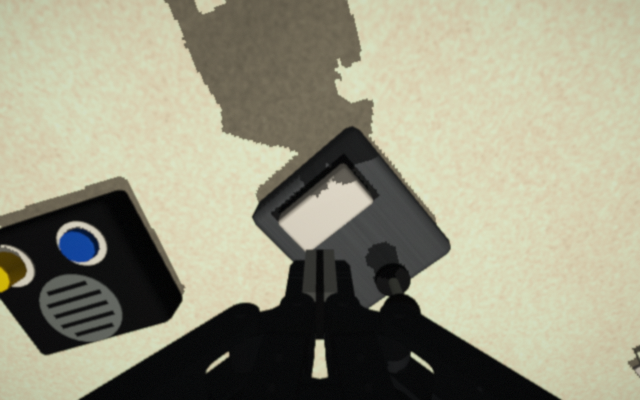

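The bar is centred at about (326,205), and the stalk knob at (390,278) is well to the side of the fingers. Lowering with a small correction.

Call:
carry_out --commands '[[[1.0,0.1,0,0,0,0,0],[1.7,0.1,0,0,0,0,0],[2.2,0.1,0,0,0,0,0],[2.5,0.1,0,0,0,0,0],[2.5,0.1,0,0,0,0,0]]]'

```text
t: 10.2
tcp_pos: [0.48, 0.2163, 0.0707]
tool_rot: [0.098, 0.701, -0.098, 0.7]
force: [-0.1, 0.6, -0.9]
finger_gap: 0.002
```

```bash
python3 - <<'E'
from h import *
snap('wrist','w8');snap('side','d8'); st()
im=cv2.imread('pics/d8.png')[120:240,180:308]; a=cv2.resize(im,(384,360),interpolation=2)
b=cv2.imread('pics/w8.png')[100:340,120:520]; b=cv2.copyMakeBorder(b,0,120,0,0,0)
cv2.imwrite('pics/c8.png',np.hstack([a,b]))
E
```

```text
t 10.3 tcp [0.4807 0.2165 0.0717] F [ 0.12  0.45 -0.91] gap -0.007 q [ 0.21  0.65  1.81 -0.    0.69 -1.08]
```

View pics/c8.png

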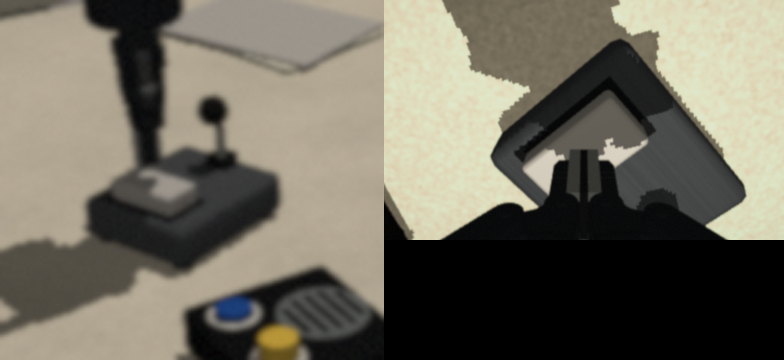

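The tip is above the bar's centre in both views and the stalk is clear. Pressing.

Call:
carry_out --commands '[[[0.3,0,0,0,0,0,0],[0.45,0,0,0,0,0,0],[0.52,0,0,0,0,0,0],[0.58,0,0,0,0,0,0],[0.64,0,0,0,0,0,0]]]'

```text
t: 10.8
tcp_pos: [0.4801, 0.2166, 0.0553]
tool_rot: [0.098, 0.7, -0.098, 0.7]
force: [-0.7, -0.3, 2.5]
finger_gap: 0.001
```

Call:
carry_out --commands '[[[0.06,0,0,0,0,0,0],[0.12,0,0,0,0,0,0],[0.18,0,0,0,0,0,0],[0.23,0,0,0,0,0,0],[0.25,0,0,0,0,0,0]]]'

```text
t: 11.3
tcp_pos: [0.4801, 0.2166, 0.0491]
tool_rot: [0.098, 0.7, -0.098, 0.7]
force: [-2.0, 0.3, 4.4]
finger_gap: -0.002
```

```bash
python3 - <<'E'
from h import *
st();snap('wrist','w9');snap('side','d9'); st(); snap('scene','s9'); s=st()
im=cv2.imread('pics/d9.png')[120:320,180:440]; cv2.imwrite('pics/d9z.png',cv2.resize(im,(780,600),interpolation=2))
for n,m in (('scene0','s9'),('side0','d9')):
    d=np.abs(cv2.imread(f'pics/{n}.png').astype(int)-cv2.imread(f'pics/{m}.png')).max(2)
    cv2.imwrite(f'pics/diff_{m}.png',np.clip(d*3,0,255).astype('uint8'))
E
```

```text
t 11.3 tcp [0.4801 0.2166 0.0491] F [-1.97  0.29  4.38] gap -0.002 q [ 0.21  0.69  1.82  0.    0.64 -1.08]
t 11.4 tcp [0.4801 0.2166 0.0491] F [-1.52 -0.22  4.63] gap 0.0 q [ 0.21  0.69  1.82  0.    0.64 -1.08]
t 11.45 tcp [0.4801 0.2166 0.0491] F [-1.53 -0.47  5.3 ] gap -0.0 q [ 0.21  0.69  1.82  0.    0.64 -1.08]
```

View pics/d9z.png

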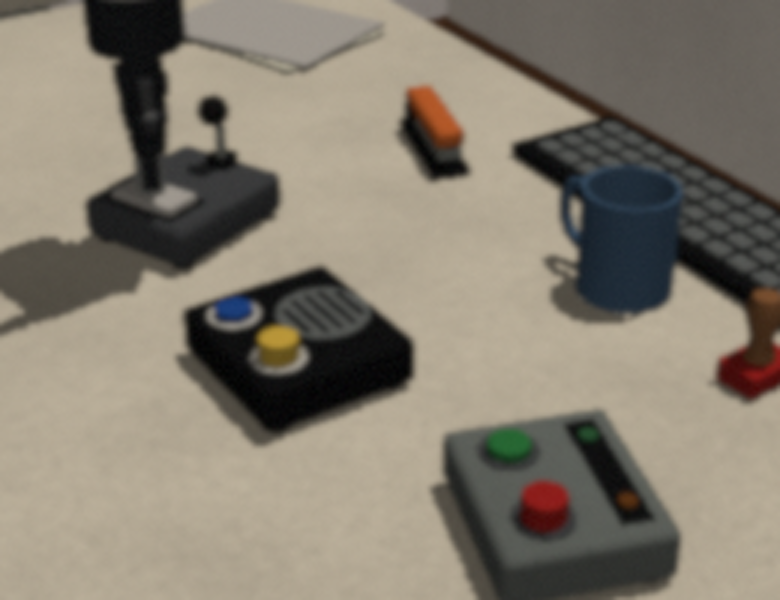

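View pics/diff_d9.png

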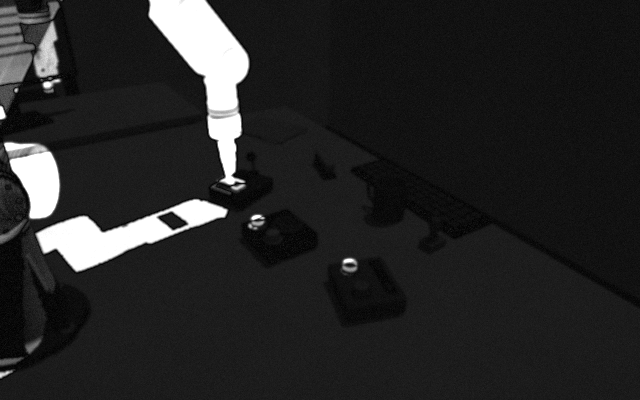

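View pics/w9.png

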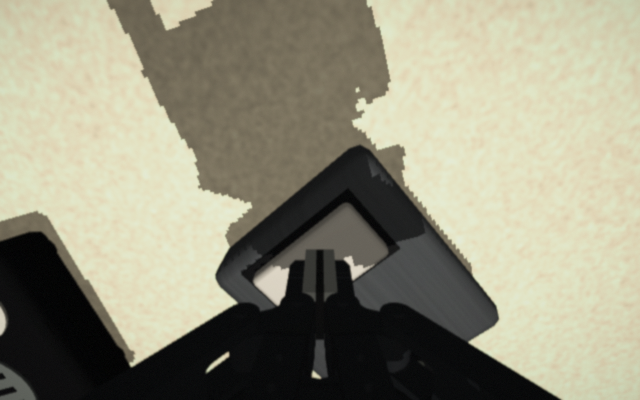

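The bar is down about 9 mm at a steady 4.4–5.3 N. The difference picture shows changes only at the arm, its shadow, the arm-side bar and the two pressed keys, and no object edges moved. Handing in.

```bash
python3 - <<'E'
from h import *
print(manip.sign_off()); st()
E
```

```text
the job is handed in; nothing more can be done
None
the job is handed in; nothing more can be done
```

I pressed the green key, then the blue key, with the shut fingertips, then pressed the white talk bar. I handed the job in at about 11.5 s of the 51 s with the bar still held down; no verdict was reported.

- **Keys:** green and blue were each pressed about 9–10 mm, with roughly 6 N read shortly before each key's deepest point. The pictures show both staying in. Red and yellow look fully out.
- **Talk bar:** it was held with the tip at z = 0.049, about 9 mm down. The force readings were 4.4–5.3 N upward, plus about 1.5–2 N sideways.
- **Everything else:** the before-and-after side pictures show no movement of the devices, mug, stamp or stapler.

The one disagreement was between camera position estimates of the keys. They differed by 2–4 mm, so I aimed between them, and each press landed on its key or bar. The joint values cannot be read directly, so the depths come from the tip height and the forces.

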